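# Step the spacer block along and lay the next slat

### The arm

A 6-joint arm with a two-finger parallel gripper is mounted at the origin on a cart in front of the work surface, level with it; the furniture and walls round the work are solid. World frame = base frame: x ahead of the robot, y to its left, z up, the work surface at z = 0. Lengths are in m, angles in rad, forces in N, time in s.
With the tool pointing down it reaches from about 0.35 to 0.975 m from the base axis. Payload 4.9 kg.
Tool frame: the origin (TCP) lies on the centre line of the jaws, within the pads' length; the fingertips stand 25 mm ahead of it and the grasp point (between the pads) lies 6 mm ahead of it; z points along the fingers, y is the line along which they close (so a half turn about z gives the same grasp; the last joint's range is limited). The gripper opens to 85 mm and grips with 20 to 120 N. Pads are 22 mm wide; open, the fingers measure 114 mm over their backs; the gripper's body (76 mm by 85 mm) begins 54 mm behind the grasp point. The pads swing forward as they close: fully open they stand 13 mm farther back than shut.
Start: joints at [0.985, 0.053, 1.613, -0, 1.476, -0.119], TCP at [0.281, 0.558, 0.256] pointing down, gripper open.
Joint ranges: [-3.01, 3.01], [-1.01, 2.22], [0.06, 2.58], [-1.02, 4.17], [0.09, 2.62], [-3.14, 3.14]. Speed limits (rad/s): [2.57, 2.57, 3.14, 3.14, 3.14, 3.14].

### API

Orientations are given as a unit quaternion [w, x, y, z].
In Python, from plant import state, grab_frame, get_calibration, job gives the robot as it stands. The module is installed in compiled form; this text tells all that it offers.
- The arm moves only by the tool move_arm, never from a script. Its argument "targets" is a list that holds one entry, the list of rows, each a list of 5 numbers: the opening in per cent of the stroke, from 0 (shut) to 100 (fully open), then the shift along the tool's x, y, z as a fraction of full scale, then the turn about the tool's z as a fraction of full scale. A call has 1 to 5 rows; each row shifts and turns the commanded pose from where the row before left it, along the tool's axes as they then stand; what a row does not reach is not made up. Full scale, the value 1, is 0.6 m for a shift and 6 degrees for a turn. A row lasts 1/12 s, in which the tool goes at most 41.7 mm and 7.16 degrees, less where a joint would pass 70% of its speed; a pose out of reach is approached as far as the arm can. A call with a number of a shift or a turn outside -1 to 1 is refused whole. A call with a gripper value outside its range is refused whole. The fingers move at their own pace and stop on an object; the grip force is fixed at half the most. Time passes only in rows, so rows that do not move let the fingers close. It gives the time, the measured TCP pose, the force, the opening and the grip force at its end, in the units of the state.
- state(): the state, without advancing time (a new reading comes with each control period).
- grab_frame(name): name is "side" or "top"; returns the picture (400x640x3 uint8, red, green, blue); there is no depth.
- get_calibration(name): a dict with "vertical_fov" (degrees; the focal length in pixels is half the picture's height over the tangent of half this angle, whatever the lens; pixels are square), "cx", "cy" (the principal point, pixels), "dist_coeffs" ([k1, k2, p1, p2, k3] as OpenCV has them; the pictures are not rectified), "R" (3x3) and "t" (3): a world point X has camera coordinates R X + t. Camera axes: x right, y down, z forward; pixel columns grow to the right and rows downward; lengths in m; the calibration is good to about 2 mm. A picture is of the moment at which its call begins. get_calibration takes no time and is no camera call.
- job.job_done(): hands the job in; it is judged then, once.
The state is a dict: "time": time; "joint_pos": joint angles; "joint_vel": joint speeds; "joint_efforts": joint torques, N m; "tool_pos": TCP position; "tool_rot": TCP orientation; "contact_force": force on the tool from outside, world axes, zero at the start; "ft_torque": the same for the moment, N m; "gripper_width": opening from 0.0 (shut) to 1.0 (fully open); "grasp_force": force on a finger pad.
Only numpy, scipy, OpenCV 4.12 (cv2) and the standard library are available. Lean on these libraries where they do the work, as an engineer would, in place of code of your own. Each camera call takes 0.05 s, during which the arm holds its last target. There are 200 camera calls.

### The job

The light wooden slats on the grey board are being laid at equal gaps: two are already fixed, and the light spacer block that set their gap still stands between them. Step that block, turned the same way, over to the open side of the middle slat and stand it right against that slat, then lay the loose matching slat flat on the board right up against the block, parallel to the other two and with its ends in line with theirs. Leave the block standing in the new gap.

Things in the scene. Friction and masses are not known exactly. Their poses are not given: they have to be found in the camera images.
- board: Grey board, 280 (x) x 320 (y) x 10 mm, fixed on the bench; origin at the centre of its underside. Two light slats, each 260 (along board x) x 45 x 20 mm, are fixed on its top, centred at board x = 0, y = -130 mm (first) and y = -12 mm (middle); their tops are 30 mm over the bench, the gap between them is 73 mm. The next slat goes on the open +y side of the middle one.
- spacer: Loose beech spacer block, 50 (x) x 70 (y) x 42 mm high, 0.09 kg; origin at the centre of its underside. Starts on the board between the fixed slats, axes parallel to the board's, 70 mm across the gap with 1.5 mm to spare each side; its 50 mm width is free to grip. In the new gap it may stand up to 100 mm off the slats' middle: off-centre it leaves finger room at the new slat's middle.
- slat: Loose light wooden slat like the two fixed ones: 45 (its x) x 260 (its y, the long axis) x 20 mm, about 0.11 kg; origin at the centre of its underside. Starts flat on the bench to the left (+y) of the board. Its ends are in line with the others when its centre is at board x = 0; either end may point either way.
Mind the look-alikes: they are no part of the job. Leave any blue or purple look-alike of the spacer alone.

How it is judged:
At the end, for the whole second after the job is handed in: Spacer upright on the board, at most 13 mm off the open side of the middle slat, 70 mm side across the gap; loose slat flat on the board, its centre 112 to 133 mm from the middle slat's (115 is touching), ends within 20 mm of in line; both within 10 degrees, at rest (y of spacer in the frame of board between 0.04 and 0.059 m and x of spacer in the frame of board between -0.11 and 0.11 m and z of spacer in the frame of board between 0.005 and 0.015 m and angle between each of spacer, slat's own z axis and vertical below 0.1 rad and angle between the y axis of spacer and the y axis of board, either way round below 0.18 rad and y of slat in the frame of board between 0.1 and 0.121 m and x of slat in the frame of board between -0.02 and 0.02 m and z of slat in the frame of board between 0.005 and 0.015 m and angle between the y axis of slat and the x axis of board, either way round below 0.18 rad and linear speed of each of spacer, slat below 0.02 m/s).
It also fails if it takes over 54 s, if anything falls off the work surface, if the arm or the gripper's body presses on something with over 40 N, if the wrist force passes 120 N, or if a joint passes its speed limit or range.

## Working session

There is one attempt and no reset: what is moved stays moved. The work goes in short steps, Python scripts to look and compute and a tool call to move; the robot and the scene stay as the last step left them, time stands still between calls to the robot, and variables do not carry over. Pictures are saved under pics/ and viewed, at most 10 in all, crops included, and the job is handed in when it is done.

Besides the shell and the picture viewer there is one more tool, called as a command line: name --argument value ..., lists and objects as JSON in quotes. move_arm: Moves the arm, as the interface text tells. Shift numbers are shares of 0.6 m and turn numbers shares of 6 degrees, none past 1 either way. Its arguments: {"type":"object","properties":{"targets":{"type":"array"}},"required":["targets"]}

```bash
mkdir -p pics; cat > h.py <<'E'
import numpy as np, cv2
from plant import state, grab_frame, get_calibration, job
def cal(n):
    c=get_calibration(n); f=200/np.tan(np.radians(c["vertical_fov"])/2)
    K=np.array([[f,0,c["cx"]],[0,f,c["cy"]],[0,0,1]]); return K,np.array(c["dist_coeffs"]),np.array(c["R"]),np.array(c["t"])
def world(n,px,z):
    K,d,R,t=cal(n); u=cv2.undistortPoints(np.array(px,float).reshape(-1,1,2),K,d).reshape(-1,2)
    r=np.c_[u,np.ones(len(u))]@R; C=-R.T@t
    return C+r*((np.array(z)-C[2])/r[:,2])[:,None]
def proj(n,X):
    K,d,R,t=cal(n); return cv2.projectPoints(np.array(X,float).reshape(-1,1,3),cv2.Rodrigues(R)[0],t,K,d)[0].reshape(-1,2)
def save(n,f): 
    im=grab_frame(n); cv2.imwrite(f,im[:,:,::-1]); return im
E
python3 - <<'E'
from h import *
save("top","pics/top0.png");save("side","pics/side0.png")
for n in("top","side"):
    K,d,R,t=cal(n);print(n,K[0,0],-R.T@t,R[2])
s=state();print(s)
E
```

```text
top 454.2979040685198 [0.44111438 0.19436858 1.01091017] [ 0.11694565  0.02615934 -0.99279374]
side 441.9335256766325 [ 0.14723823 -0.43845023  0.45538649] [ 0.4426163   0.74974982 -0.49190041]
{'time': 0.1, 'joint_pos': array([ 9.85048235e-01,  5.33048558e-02,  1.61414706e+00, -1.49362150e-06,
        1.47602036e+00, -1.19040563e-01]), 'joint_vel': array([-0.00036085, -0.00306418, -0.00539546, -0.00015791, -0.00052252,
       -0.00120743]), 'joint_efforts': array([ 3.31072542e-04, -3.94902992e+01, -3.71363211e+01, -7.95831147e-05,
        3.79213627e-03,  2.91288325e-05]), 'tool_pos': array([0.28095171, 0.55771265, 0.25518299]), 'tool_rot': array([-3.23673456e-04,  2.31241511e-01,  9.72895925e-01, -8.82313006e-04]), 'contact_force': array([0.18800283, 0.38384181, 0.03121967]), 'ft_torque': array([-0.03109948,  0.00615767,  0.00292517]), 'grasp_force': 0.0, 'gripper_width': 0.9984212756701496}
```

View pics/top0.png

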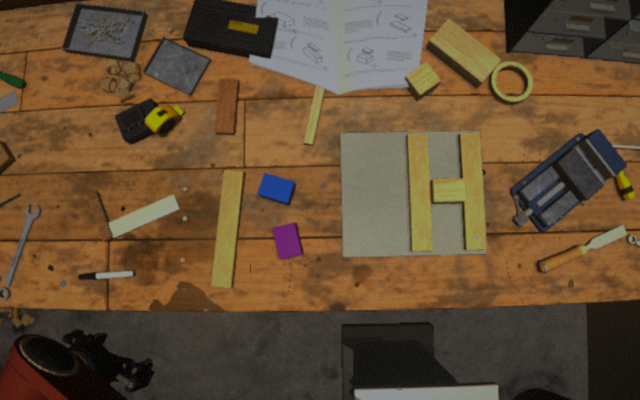

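View pics/side0.png

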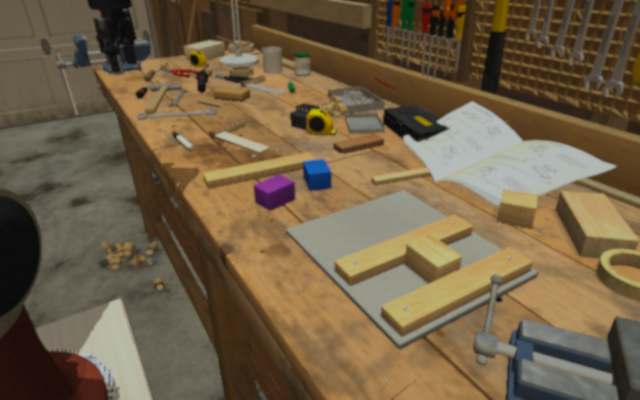

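The top picture shows the board with corners near (341,133), (481,131), (485,254) and (343,257). The middle slat is at column 419 and the first slat at column 472. Candidates for the spacer are the beech block between the slats (449,190), the beech block (422,80), the blue block (276,188) and the purple block (287,240). Only (449,190) stands between the fixed slats. The loose slat is at (228,228); the strips at (314,115) and (145,215) are too small or white. I'll confirm in an enlarged crop.

```bash
python3 - <<'E'
from h import *
im=cv2.imread("pics/top0.png")
c=cv2.resize(im[125:298,200:498],None,fx=2.68,fy=2.68,interpolation=cv2.INTER_CUBIC);c=np.clip(c*1.5,0,255).astype('uint8')
cv2.imwrite("pics/c0.png",c)
E
```

```text
(no output)
```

View pics/c0.png

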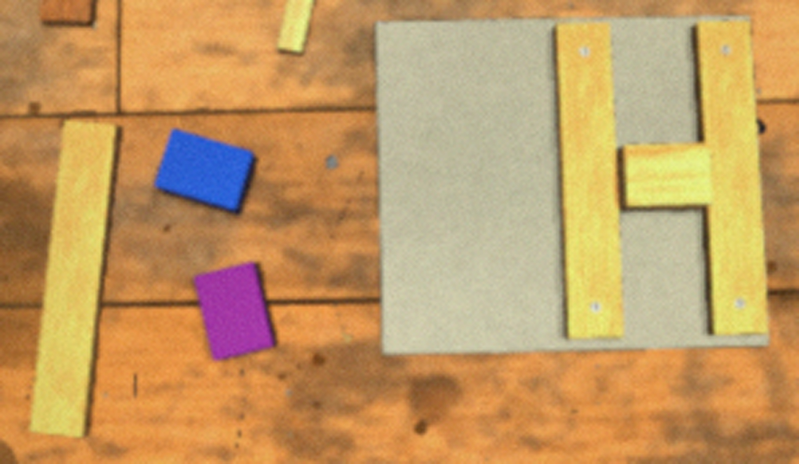

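```bash
python3 - <<'E'
from h import *
def w(p,z):
    p=(np.array(p,float)+.5)/2.68-.5+[200,125]; return world("top",p,z)
for n,p,z in [("board",[(376,23),(748,17),(769,345),(384,353)],.01),("mid",[(556,25),(609,23),(623,337),(568,339)],.03),("first",[(696,24),(750,20),(767,333),(713,335)],.03),("spacer",[(622,147),(709,145),(712,207),(627,207)],.052),("slat",[(65,121),(118,126),(85,437),(31,431)],.02)]:
    X=w(p,[z]*4);c=X.mean(0)[:2]
    e=(X[0]+X[1]-X[2]-X[3])[:2]/2; 
    f=(X[0]+X[3]-X[1]-X[2])[:2]/2
    print(n,c.round(4),"len x",np.linalg.norm(e).round(4),"ang",np.degrees(np.arctan2(e[1],e[0])).round(2),"wid",np.linalg.norm(f).round(4),np.degrees(np.arctan2(f[1],f[0])).round(2))
E
```

```text
board [0.5771 0.021 ] len x 0.277 ang 0.23 wid 0.3171 89.95
mid [0.5767 0.0094] len x 0.2584 ang -0.06 wid 0.0443 91.04
first [ 0.577  -0.1085] len x 0.2581 ang -0.12 wid 0.0452 92.15
spacer [ 0.5741 -0.0493] len x 0.0491 ang 0.87 wid 0.0694 89.6
slat [0.5047 0.4327] len x 0.2576 ang -5.96 wid 0.0453 83.39
```

```bash
cat > plan.py <<'E'
import sys
from h import *
from scipy.spatial.transform import Rotation as Ro
x,y,z,yaw,g=map(float,sys.argv[1:6]); s=state()
M=Ro.from_quat(np.roll(s["tool_rot"],-1)).as_matrix()
cy=np.degrees(np.arctan2(M[1,1],M[0,1])); dy=(yaw-cy+90)%180-90
d=np.array([x,y,z])-s["tool_pos"]
n=int(max(np.ceil(np.linalg.norm(d)/.0405),np.ceil(abs(dy)/6),1)) if len(sys.argv)<7 else int(sys.argv[6])
print("pos",s["tool_pos"].round(4),"yaw",cy.round(2),"t",s["time"],"w",round(s["gripper_width"],3),"F",s["contact_force"].round(1),"dyaw",dy.round(2),"n",n)
rows=[]
for i in range(n):
    a=np.radians(cy+dy*i/n); ty=np.array([np.cos(a),np.sin(a),0]); tz=np.array([0,0,-1.]); tx=np.cross(ty,tz)
    v=d/n/.6; rows.append([g]+[round(float(q),3) for q in (v@tx,v@ty,v@tz,-dy/n/6)])
for i in range(0,n,5): print(str(rows[i:i+5]).replace(" ",""))
E
python3 plan.py .574 -.0493 .13 0 100
```

```text
pos [0.281  0.5577 0.2552] yaw 63.26 t 0.1 w 0.998 F [0.2 0.4 0. ] dyaw -63.26 n 17
[[100.0,-0.052,-0.04,0.012,0.62],[100.0,-0.055,-0.037,0.012,0.62],[100.0,-0.057,-0.033,0.012,0.62],[100.0,-0.059,-0.029,0.012,0.62],[100.0,-0.061,-0.025,0.012,0.62]]
[[100.0,-0.063,-0.021,0.012,0.62],[100.0,-0.064,-0.017,0.012,0.62],[100.0,-0.065,-0.013,0.012,0.62],[100.0,-0.065,-0.009,0.012,0.62],[100.0,-0.066,-0.005,0.012,0.62]]
[[100.0,-0.066,-0.0,0.012,0.62],[100.0,-0.066,0.004,0.012,0.62],[100.0,-0.066,0.008,0.012,0.62],[100.0,-0.065,0.012,0.012,0.62],[100.0,-0.064,0.017,0.012,0.62]]
[[100.0,-0.063,0.021,0.012,0.62],[100.0,-0.061,0.025,0.012,0.62]]
```

move_arm --targets '[[[100,-0.052,-0.04,0.012,0.62],[100,-0.055,-0.037,0.012,0.62],[100,-0.057,-0.033,0.012,0.62],[100,-0.059,-0.029,0.012,0.62],[100,-0.061,-0.025,0.012,0.62]]]'

```text
time: 0.52
tool_pos: [0.3674, 0.3784, 0.2194]
tool_rot: [-0.0, 0.387, 0.922, -0.0]
contact_force: [0.6, 1.1, -0.9]
gripper_width: 1.001
grasp_force: 0.0
```

move_arm --targets '[[[100,-0.063,-0.021,0.012,0.62],[100,-0.064,-0.017,0.012,0.62],[100,-0.065,-0.013,0.012,0.62],[100,-0.065,-0.009,0.012,0.62],[100,-0.066,-0.005,0.012,0.62]]]'

```text
time: 0.93
tool_pos: [0.4539, 0.1997, 0.1837]
tool_rot: [-0.0, 0.531, 0.847, -0.0]
contact_force: [0.5, 0.2, -1.3]
gripper_width: 0.999
grasp_force: 0.0
```

move_arm --targets '[[[100,-0.066,0,0.012,0.62],[100,-0.066,0.004,0.012,0.62],[100,-0.066,0.008,0.012,0.62],[100,-0.065,0.012,0.012,0.62],[100,-0.064,0.017,0.012,0.62]]]'

```text
time: 1.35
tool_pos: [0.5402, 0.0208, 0.1476]
tool_rot: [-0.0, 0.661, 0.75, -0.0]
contact_force: [0.5, -0.4, 1.1]
gripper_width: 1.002
grasp_force: 0.0
```

move_arm --targets '[[[100,-0.063,0.021,0.012,0.62],[100,-0.061,0.025,0.012,0.62],[100,0,0,0,0],[100,0,0,0,0]]]'

```text
time: 1.68
tool_pos: [0.5747, -0.0504, 0.1326]
tool_rot: [-0.001, 0.708, 0.706, -0.001]
contact_force: [-0.3, 1.2, 0.8]
gripper_width: 0.997
grasp_force: 0.0
```

```bash
python3 plan.py .574 -.0493 .13 0 100; python3 -c "
from h import *
im=save('side','pics/s1.png');c=cv2.resize(im[150:350,260:560],None,fx=2.5,fy=2.5,interpolation=2);cv2.imwrite('pics/s1c.png',np.clip(c[:,:,::-1]*1.4,0,255).astype('uint8'))"
```

```text
pos [ 0.5747 -0.0504  0.1326] yaw -0.17 t 1.6833 w 0.997 F [-0.3  1.2  0.8] dyaw 0.17 n 1
[[100.0,0.002,-0.001,0.004,-0.028]]
```

View pics/s1c.png

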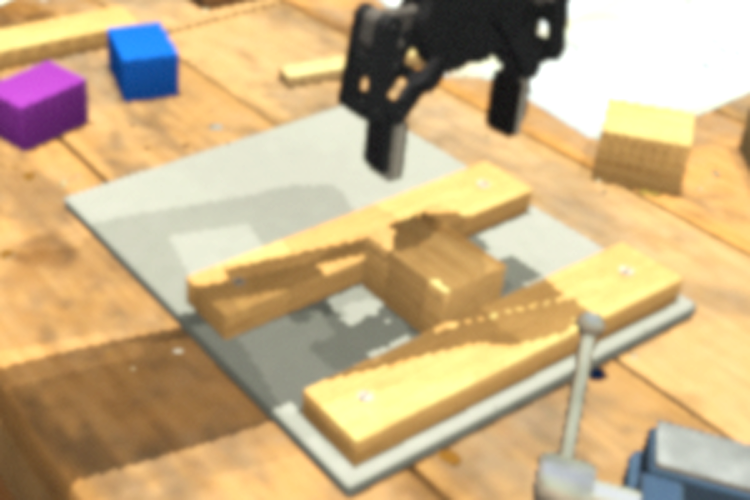

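The crop shows the open fingers above the beech spacer (crop 440,260), which sits between the two fixed slats. I'll go down and grip it.

move_arm --targets '[[[100,0.002,-0.001,0.05,-0.03],[100,0,0,0.05,0],[100,0,0,0.03,0],[100,0,0,0.02,0],[100,0,0,0,0]]]'

```text
time: 2.15
tool_pos: [0.5716, -0.0457, 0.0409]
tool_rot: [-0.002, 0.705, 0.709, -0.002]
contact_force: [-1.0, -0.1, -0.3]
gripper_width: 1.003
grasp_force: 0.0
```

move_arm --targets '[[[0,0,0,0,0],[0,0,0,0,0],[0,0,0,0,0],[0,0,0,0,0],[0,0,0,0,0]]]'

```text
time: 2.57
tool_pos: [0.5761, -0.0476, 0.0463]
tool_rot: [0.002, 0.706, 0.708, 0.001]
contact_force: [0.4, 0.2, 6.4]
gripper_width: 0.576
grasp_force: 64.1
```

move_arm --targets '[[[0,0,0,0,0],[0,0,0,0,0],[0,0,0,0,0],[0,0,0,0,0],[0,0,0,0,0]]]'

```text
time: 2.98
tool_pos: [0.576, -0.0477, 0.0463]
tool_rot: [0.002, 0.706, 0.708, 0.001]
contact_force: [0.8, 0.7, 6.7]
gripper_width: 0.575
grasp_force: 64.2
```

Gripped: the width is about 49 mm. Next is lift and carry.

move_arm --targets '[[[0,0,0,-0.04,0],[0,0,0,-0.05,0],[0,0,0,-0.04,0],[0,0,0,0,0]]]'

```text
time: 3.32
tool_pos: [0.5778, -0.0482, 0.1283]
tool_rot: [0.004, 0.706, 0.708, 0.003]
contact_force: [1.5, -0.1, -0.6]
gripper_width: 0.573
grasp_force: 63.6
```

```bash
python3 plan.py .512 .071 .12 0 0 5
```

```text
pos [ 0.5778 -0.0482  0.1283] yaw 0.19 t 3.3167 w 0.573 F [ 1.5 -0.1 -0.6] dyaw -0.19 n 5
[[0.0,0.04,-0.022,0.003,0.006],[0.0,0.04,-0.022,0.003,0.006],[0.0,0.04,-0.022,0.003,0.006],[0.0,0.04,-0.022,0.003,0.006],[0.0,0.04,-0.022,0.003,0.006]]
```

move_arm --targets '[[[0,0.04,-0.022,0.003,0],[0,0.04,-0.022,0.003,0],[0,0.04,-0.022,0.003,0.03],[0,0.04,-0.022,0.003,0],[0,0.04,-0.022,0.003,0]]]'

```text
time: 3.73
tool_pos: [0.5065, 0.0733, 0.1117]
tool_rot: [-0.001, 0.707, 0.707, -0.001]
contact_force: [0.0, 0.0, -1.2]
gripper_width: 0.574
grasp_force: 63.6
```

move_arm --targets '[[[0,0,0,0,0],[0,0,0,0,0],[0,0,0,0,0]]]'

```text
time: 3.98
tool_pos: [0.5079, 0.0722, 0.1125]
tool_rot: [0.0, 0.707, 0.707, -0.0]
contact_force: [0.1, -0.2, -0.7]
gripper_width: 0.573
grasp_force: 63.5
```

```bash
python3 plan.py .512 .071 .055 0 0 4;  python3 -c "
from h import *
im=save('side','pics/s2.png');c=cv2.resize(im[150:350,260:560],None,fx=2.5,fy=2.5,interpolation=2);cv2.imwrite('pics/s2c.png',np.clip(c[:,:,::-1]*1.4,0,255).astype('uint8'));print(state()['tool_pos'],state()['tool_rot'])"
```

```text
pos [0.5079 0.0722 0.1125] yaw 0.03 t 3.9833 w 0.573 F [ 0.1 -0.2 -0.7] dyaw -0.03 n 4
[[0.0,-0.001,0.002,0.024,0.001],[0.0,-0.001,0.002,0.024,0.001],[0.0,-0.001,0.002,0.024,0.001],[0.0,-0.001,0.002,0.024,0.001]]
[0.5082193  0.07189206 0.11269133] [ 9.49240962e-05  7.07189125e-01  7.07024408e-01 -1.41646858e-04]
```

View pics/s2c.png

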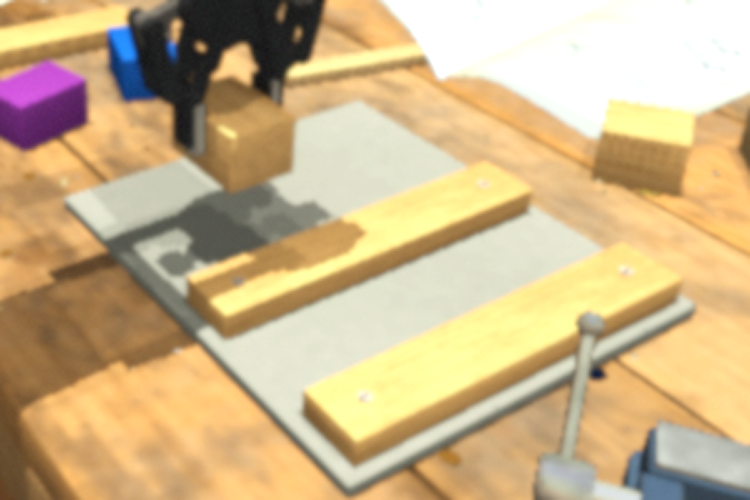

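The spacer is held upright over the open side, with its bottom near corner at crop (230,192). I'll lower it.

move_arm --targets '[[[0,0,0,0.035,0],[0,0,0,0.035,0],[0,0,0,0.025,0],[0,0,0,0.01,0],[0,0,0,0,0]]]'

```text
time: 4.45
tool_pos: [0.507, 0.0716, 0.0481]
tool_rot: [-0.001, 0.707, 0.707, -0.001]
contact_force: [-0.2, -0.0, -1.7]
gripper_width: 0.576
grasp_force: 63.6
```

```bash
python3 -c "
from h import *
K=(np.array([[230,192]])+.5)/2.5-.5+[260,150];print(world('side',K,[.076]))"; python3 plan.py .508 .071 .0463 0 0 1;  python3 -c "
from h import *
im=save('side','pics/s3.png');c=cv2.resize(im[180:310,270:450],None,fx=4,fy=4,interpolation=2);cv2.imwrite('pics/s3c.png',np.clip(c[:,:,::-1]*1.4,0,255).astype('uint8'))"
```

```text
[[0.48642952 0.03468596 0.076     ]]
pos [0.507  0.0716 0.0481] yaw -0.06 t 4.45 w 0.576 F [-0.2 -0.  -1.7] dyaw 0.06 n 1
[[0.0,-0.001,0.002,0.003,-0.011]]
```

View pics/s3c.png

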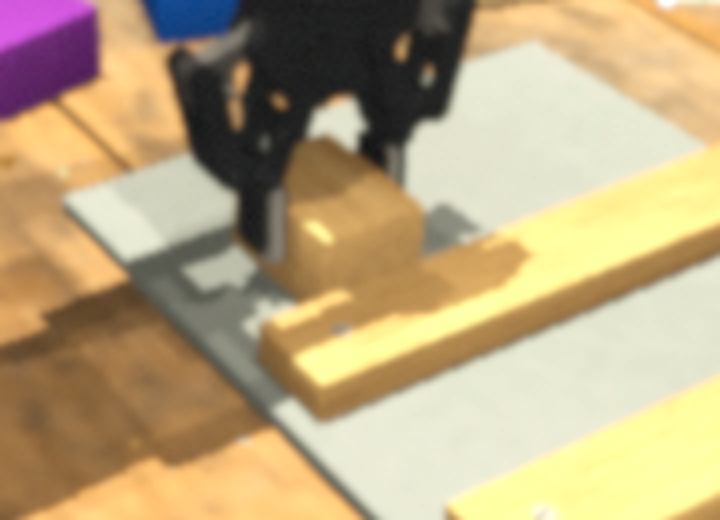

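The spacer stands about 3 mm from the middle slat, just above the board. I'll nudge it 2 mm closer, set it down, release and rise.

move_arm --targets '[[[0,-0.003,0,0.002,0],[0,0,0,0.002,0],[0,0,0,0,0],[100,0,0,0,0],[100,0,0,0,0]]]'

```text
time: 4.92
tool_pos: [0.5086, 0.0706, 0.0483]
tool_rot: [0.001, 0.707, 0.707, 0.001]
contact_force: [-0.7, 0.3, -0.2]
gripper_width: 0.837
grasp_force: 0.0
```

move_arm --targets '[[[100,0,0,0,0],[100,0,0,0,0],[100,0,0,0,0],[100,0,0,0,0],[100,0,0,-0.02,0]]]'

```text
time: 5.33
tool_pos: [0.506, 0.0707, 0.0575]
tool_rot: [-0.002, 0.707, 0.707, -0.002]
contact_force: [-0.3, -0.0, -0.4]
gripper_width: 1.006
grasp_force: 0.0
```

move_arm --targets '[[[100,0,0,-0.05,0],[100,0,0,-0.06,0],[100,0,0,-0.06,0],[100,0,0,0,0]]]'

```text
time: 5.67
tool_pos: [0.5129, 0.0707, 0.1713]
tool_rot: [0.005, 0.707, 0.707, 0.005]
contact_force: [0.7, -0.2, 0.9]
gripper_width: 1.003
grasp_force: 0.0
```

```bash
python3 plan.py .505 .4327 .12 84 100
```

```text
pos [0.5129 0.0707 0.1713] yaw 0.03 t 5.6667 w 1.003 F [ 0.7 -0.2  0.9] dyaw 83.97 n 14
[[100.0,0.043,-0.001,0.006,-1.0],[100.0,0.043,0.004,0.006,-1.0],[100.0,0.042,0.008,0.006,-1.0],[100.0,0.041,0.012,0.006,-1.0],[100.0,0.04,0.017,0.006,-1.0]]
[[100.0,0.038,0.021,0.006,-1.0],[100.0,0.035,0.025,0.006,-1.0],[100.0,0.033,0.028,0.006,-1.0],[100.0,0.03,0.031,0.006,-1.0],[100.0,0.026,0.034,0.006,-1.0]]
[[100.0,0.022,0.037,0.006,-1.0],[100.0,0.018,0.039,0.006,-1.0],[100.0,0.014,0.041,0.006,-1.0],[100.0,0.01,0.042,0.006,-1.0]]
```

move_arm --targets '[[[100,0.043,-0.001,0.006,-1],[100,0.043,0.004,0.006,-1],[100,0.042,0.008,0.006,-1],[100,0.041,0.012,0.006,-1],[100,0.04,0.017,0.006,-1]]]'

```text
time: 6.08
tool_pos: [0.5054, 0.2009, 0.1443]
tool_rot: [0.0, 0.498, 0.867, 0.0]
contact_force: [0.5, -1.3, 0.1]
gripper_width: 1.0
grasp_force: 0.0
```

move_arm --targets '[[[100,0.038,0.021,0.006,-1],[100,0.035,0.025,0.006,-1],[100,0.033,0.028,0.006,-1],[100,0.03,0.031,0.006,-1],[100,0.026,0.034,0.006,-1]]]'

```text
time: 6.5
tool_pos: [0.5022, 0.3305, 0.1261]
tool_rot: [0.0, 0.256, 0.967, 0.0]
contact_force: [-0.1, 0.3, -0.1]
gripper_width: 0.997
grasp_force: 0.0
```

move_arm --targets '[[[100,0.022,0.037,0.006,-1],[100,0.018,0.039,0.006,-1],[100,0.014,0.041,0.006,-1],[100,0.01,0.042,0.006,-1]]]'

```text
time: 6.83
tool_pos: [0.5005, 0.434, 0.1117]
tool_rot: [0.0, 0.05, 0.999, 0.0]
contact_force: [0.6, 0.1, 0.1]
gripper_width: 0.998
grasp_force: 0.0
```

move_arm --targets '[[[100,0,0,0,0],[100,0,0,0,0],[100,0,0,0,0]]]'

```text
time: 7.08
tool_pos: [0.5006, 0.4322, 0.1115]
tool_rot: [0.0, 0.053, 0.999, -0.0]
contact_force: [0.1, -1.4, 0.3]
gripper_width: 0.999
grasp_force: 0.0
```

```bash
python3 plan.py .505 .4327 .031 84 100 4;python3 -c "
from h import *
im=save('top','pics/t4.png');c=cv2.resize(im[120:300,190:490],None,fx=2.6,fy=2.6,interpolation=2);cv2.imwrite('pics/t4c.png',np.clip(c[:,:,::-1]*1.4,0,255).astype('uint8'))"
```

```text
pos [0.5006 0.4322 0.1115] yaw 83.97 t 7.0833 w 0.999 F [ 0.1 -1.4  0.3] dyaw 0.03 n 4
[[100.0,-0.002,0.0,0.034,-0.001],[100.0,-0.002,0.0,0.034,-0.001],[100.0,-0.002,0.0,0.034,-0.001],[100.0,-0.002,0.0,0.034,-0.001]]
```

View pics/t4c.png

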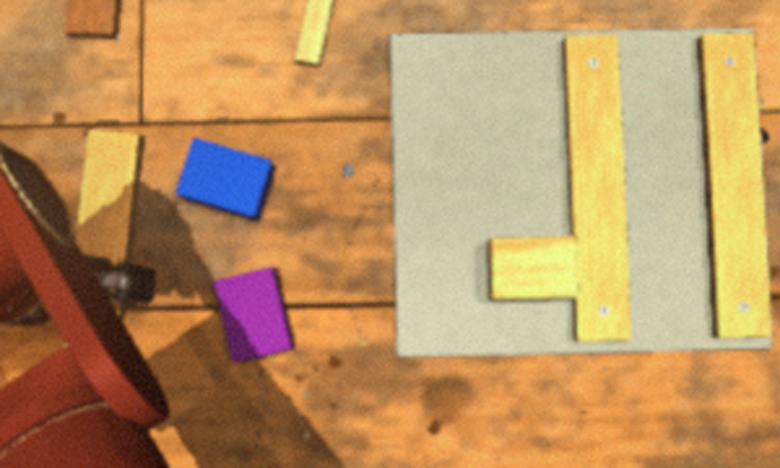

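The spacer stands on the open side against the middle slat, with its top corners at crop (491,239), (577,237) and (491,298). The gripper is over the loose slat (crop 105,285). I'll go down and grip.

move_arm --targets '[[[100,-0.007,0.001,0.045,0],[100,0,0,0.045,0],[100,0,0,0.03,0],[100,0,0,0.01,0],[100,0,0,0,0]]]'

```text
time: 7.55
tool_pos: [0.5037, 0.4308, 0.031]
tool_rot: [-0.002, 0.053, 0.999, -0.001]
contact_force: [-0.5, 0.1, -0.2]
gripper_width: 0.998
grasp_force: 0.0
```

move_arm --targets '[[[0,0,0,0,0],[0,0,0,0,0],[0,0,0,0,0],[0,0,0,0,0],[0,0,0,0,0]]]'

```text
time: 7.97
tool_pos: [0.5062, 0.4336, 0.0356]
tool_rot: [0.002, 0.052, 0.999, 0.001]
contact_force: [-0.4, -0.3, 5.2]
gripper_width: 0.503
grasp_force: 61.7
```

move_arm --targets '[[[0,0,0,0,0],[0,0,0,0,0],[0,0,0,0,0]]]'

```text
time: 8.22
tool_pos: [0.5061, 0.4336, 0.0355]
tool_rot: [0.002, 0.052, 0.999, 0.001]
contact_force: [-0.3, -1.0, 6.9]
gripper_width: 0.507
grasp_force: 61.7
```

```bash
python3 -c "
from h import *
p=(np.array([(491,239),(577,237),(578,299),(491,298)])+.5)/2.6-.5+[190,120];print(world('top',p,[.052]*4).round(4))"
```

```text
[[0.5319 0.1026 0.052 ]
 [0.5321 0.0323 0.052 ]
 [0.4816 0.0334 0.052 ]
 [0.4839 0.104  0.052 ]]
```

Spacer is at about y = 0.068 (board 0.047), and the slat is gripped. I'll lift and carry it.

move_arm --targets '[[[0,0,0,-0.03,0],[0,0,0,-0.045,0],[0,0,0,-0.045,0],[0,0,0,-0.04,0],[0,0,0,0,0]]]'

```text
time: 8.63
tool_pos: [0.5076, 0.4348, 0.136]
tool_rot: [0.004, 0.052, 0.999, 0.003]
contact_force: [1.3, 0.4, -0.5]
gripper_width: 0.505
grasp_force: 61.4
```

```bash
python3 plan.py .578 .134 .13 90 0 10
```

```text
pos [0.5076 0.4348 0.136 ] yaw 84.03 t 8.6333 w 0.505 F [ 1.3  0.4 -0.5] dyaw 5.97 n 10
[[0.0,-0.017,-0.049,0.001,-0.1],[0.0,-0.016,-0.049,0.001,-0.1],[0.0,-0.016,-0.049,0.001,-0.1],[0.0,-0.015,-0.049,0.001,-0.1],[0.0,-0.015,-0.049,0.001,-0.1]]
[[0.0,-0.014,-0.049,0.001,-0.1],[0.0,-0.014,-0.05,0.001,-0.1],[0.0,-0.013,-0.05,0.001,-0.1],[0.0,-0.013,-0.05,0.001,-0.1],[0.0,-0.012,-0.05,0.001,-0.1]]
```

move_arm --targets '[[[0,-0.017,-0.03,0,-0.1],[0,-0.016,-0.049,0,-0.1],[0,-0.016,-0.049,0,-0.1],[0,-0.015,-0.049,0,-0.1],[0,-0.015,-0.049,0,-0.1]]]'

```text
time: 9.05
tool_pos: [0.5402, 0.2921, 0.1276]
tool_rot: [-0.001, 0.025, 1.0, -0.0]
contact_force: [0.4, -0.2, -2.0]
gripper_width: 0.507
grasp_force: 61.4
```

move_arm --targets '[[[0,-0.014,-0.049,0,-0.1],[0,-0.014,-0.05,0,-0.1],[0,-0.013,-0.05,0,-0.1],[0,-0.013,-0.05,0,-0.1],[0,-0.012,-0.04,0,-0.1]]]'

```text
time: 9.47
tool_pos: [0.5753, 0.1469, 0.1277]
tool_rot: [-0.001, -0.0, 1.0, -0.0]
contact_force: [1.0, -0.3, -1.5]
gripper_width: 0.498
grasp_force: 61.4
```

move_arm --targets '[[[0,0,-0.02,0,0],[0,0,0,0,0],[0,0,0,0,0],[0,0,0,0,0]]]'

```text
time: 9.8
tool_pos: [0.5754, 0.1379, 0.1285]
tool_rot: [-0.0, -0.0, 1.0, 0.0]
contact_force: [0.2, 0.5, -1.0]
gripper_width: 0.503
grasp_force: 61.4
```

```bash
python3 plan.py .578 .131 .048 90 0 4;  python3 -c "
from h import *
im=save('side','pics/s5.png');c=cv2.resize(im[130:350,240:560],None,fx=2.4,fy=2.4,interpolation=2);cv2.imwrite('pics/s5c.png',np.clip(c[:,:,::-1]*1.4,0,255).astype('uint8'))"
```

```text
pos [0.5754 0.1379 0.1285] yaw 90.05 t 9.8 w 0.503 F [ 0.2  0.5 -1. ] dyaw -0.05 n 4
[[0.0,-0.001,-0.003,0.034,0.002],[0.0,-0.001,-0.003,0.034,0.002],[0.0,-0.001,-0.003,0.034,0.002],[0.0,-0.001,-0.003,0.034,0.002]]
```

View pics/s5c.png

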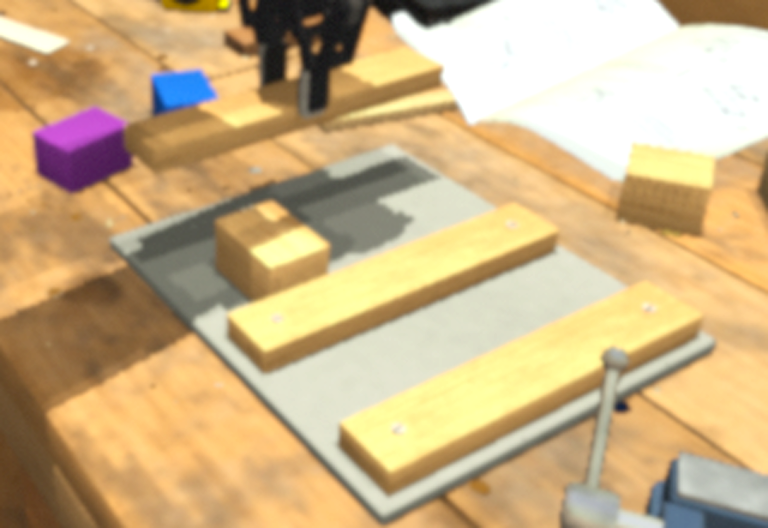

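The slat is held level and parallel, with its bottom near corner at crop (152,167). The spacer stands upright behind the middle slat. I'll lower it.

move_arm --targets '[[[0,0,-0.008,0.04,0],[0,0,0,0.045,0],[0,0,0,0.035,0],[0,0,0,0.01,0],[0,0,0,0,0]]]'

```text
time: 10.27
tool_pos: [0.5738, 0.133, 0.0486]
tool_rot: [-0.003, -0.001, 1.0, -0.0]
contact_force: [-0.2, -0.5, -0.4]
gripper_width: 0.508
grasp_force: 61.4
```

move_arm --targets '[[[0,0,0,0,0],[0,0,0,0,0]]]'

```text
time: 10.43
tool_pos: [0.5772, 0.1328, 0.053]
tool_rot: [0.002, -0.0, 1.0, 0.0]
contact_force: [0.8, -0.3, -1.7]
gripper_width: 0.507
grasp_force: 61.4
```

```bash
python3 -c "
from h import *
K=(np.array([[152,167]])+.5)/2.4-.5+[240,130];print(world('side',K,[.093]))"; python3 plan.py .577 .129 .0455 90 0 2
```

```text
[[0.45017481 0.12446307 0.093     ]]
pos [0.5772 0.1328 0.053 ] yaw 90.06 t 10.4333 w 0.507 F [ 0.8 -0.3 -1.7] dyaw -0.06 n 2
[[0.0,0.0,-0.003,0.006,0.005],[0.0,0.0,-0.003,0.006,0.005]]
```

move_arm --targets '[[[0,0,-0.002,0.005,0],[0,0,0,0.004,0],[0,0,0,0.003,0],[0,0,0,0,0],[0,0,0,0,0]]]'

```text
time: 10.85
tool_pos: [0.5768, 0.131, 0.0456]
tool_rot: [0.001, 0.0, 1.0, 0.0]
contact_force: [-2.8, -0.2, 5.3]
gripper_width: 0.503
grasp_force: 62.2
```

```bash
python3 plan.py .577 .129 .0455 90 0 2;  python3 -c "
from h import *
im=save('side','pics/s6.png');c=cv2.resize(im[150:310,260:470],None,fx=3.7,fy=3.7,interpolation=2);cv2.imwrite('pics/s6c.png',np.clip(c[:,:,::-1]*1.4,0,255).astype('uint8'))"
```

```text
pos [0.5768 0.131  0.0456] yaw 90.0 t 10.85 w 0.503 F [-2.8 -0.2  5.3] dyaw 0.0 n 2
[[0.0,-0.0,-0.002,0.0,-0.0],[0.0,-0.0,-0.002,0.0,-0.0]]
```

View pics/s6c.png

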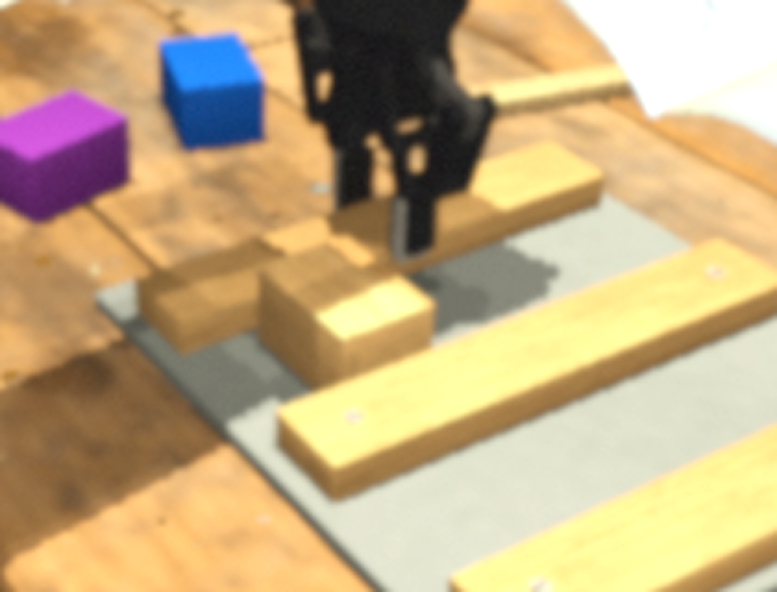

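The slat rests on the board beside the spacer, with its bottom near corner at crop (183,352).

```bash
python3 -c "
from h import *
p=(np.array([[183,352],[334,497]])+.5)/3.7-.5+[260,150];print(world('side',p,[.01,.01]))"
```

```text
[[ 0.4504413   0.10893634  0.01      ]
 [ 0.45198579 -0.01258381  0.01      ]]
```

Spacing is 121.5 mm, and the ends are in line within 2 mm. I'll nudge it 3 mm closer, release and retreat.

move_arm --targets '[[[0,0,-0.003,0,0],[0,0,-0.003,0,0],[0,0,0,0,0],[100,0,0,0,0],[100,0,0,0,0]]]'

```text
time: 11.32
tool_pos: [0.5759, 0.127, 0.0438]
tool_rot: [-0.0, -0.0, 1.0, -0.0]
contact_force: [-0.7, 0.4, -1.0]
gripper_width: 0.768
grasp_force: 0.0
```

move_arm --targets '[[[100,0,0,0,0],[100,0,0,0,0],[100,0,0,0,0],[100,0,0,-0.01,0],[100,0,0,-0.03,0]]]'

```text
time: 11.73
tool_pos: [0.5735, 0.1271, 0.0652]
tool_rot: [-0.003, -0.0, 1.0, -0.0]
contact_force: [-0.6, -0.5, -0.5]
gripper_width: 0.996
grasp_force: 0.0
```

move_arm --targets '[[[100,0,0,-0.06,0],[100,0,0,-0.06,0],[100,0,0,-0.06,0],[100,0,0.06,-0.03,0],[100,0,0.06,0,0]]]'

```text
time: 12.15
tool_pos: [0.5795, 0.1996, 0.2019]
tool_rot: [0.006, 0.002, 1.0, 0.001]
contact_force: [0.6, 0.3, 0.0]
gripper_width: 0.993
grasp_force: 0.0
```

move_arm --targets '[[[100,0,0.06,0,0],[100,0,0.06,0,0],[100,0,0.06,0,0],[100,0,0.06,0,0],[100,0,0.06,0,0]]]'

```text
time: 12.57
tool_pos: [0.5756, 0.3811, 0.1944]
tool_rot: [0.0, -0.0, 1.0, -0.0]
contact_force: [1.2, -0.1, 0.1]
gripper_width: 0.998
grasp_force: 0.0
```

```bash
python3 -c "
from h import *
im=save('top','pics/t7.png');c=cv2.resize(im[120:270,320:500],None,fx=4,fy=4,interpolation=2);cv2.imwrite('pics/t7c.png',np.clip(c[:,:,::-1]*1.4,0,255).astype('uint8'))"
```

```text
(no output)
```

View pics/t7c.png

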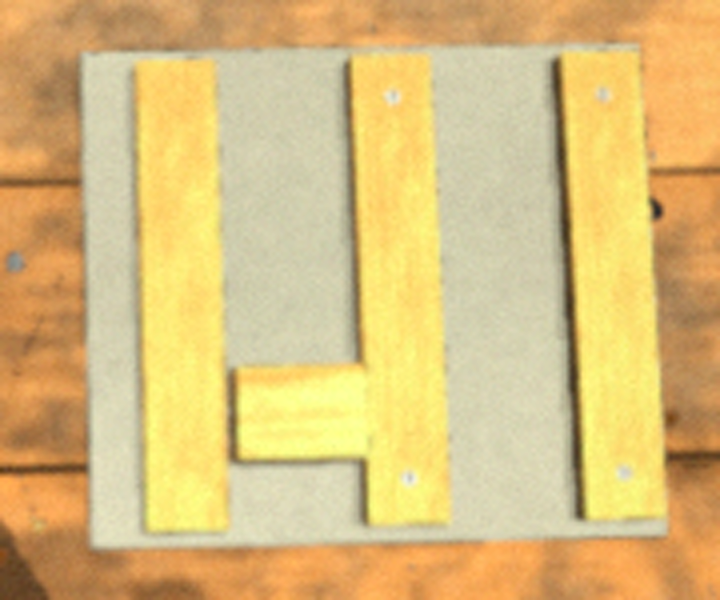

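The crop shows the three slats parallel, with the spacer (235–367, 365–460) in the new gap. The loose slat's corners are (135,61), (215,59), (229,531) and (146,531). I'll do a final number check before handing in.

```bash
python3 -c "
from h import *
w=lambda p,z:world('top',(np.array(p)+.5)/4-.5+[320,120],[z]*4).mean(0).round(4)
a=w([(135,61),(215,59),(229,531),(146,531)],.03);b=w([(350,56),(430,54),(450,523),(368,524)],.03);print(a,b,a-b)
if .113<a[1]-b[1]<.131 and abs(a[0]-b[0])<.012: print(job.job_done())
"
```

```text
[0.5762 0.1287 0.03  ] [0.5773 0.0093 0.03  ] [-0.0011  0.1194  0.    ]
the job is handed in; nothing more can be done
None
```

The job is handed in: the spacer stands within a few millimetres of the middle slat in the new gap, and the loose slat lies flat and parallel, 119 mm from the middle slat's centre with its ends about 1 mm off in line.

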